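Put the paint cups and tins back in their drip trays

TASK

Put the two spray-gun cups and the two tins away, each in the empty drip tray of its own shape and size: large cup in the large round tray, small cup in the small round one, oblong tin in the oblong one (turned to fit), square tin in the square one (turned to fit). Set each down upright and flat on the tray's floor, inside the rim, without dropping it or tipping anything over, and let go; leave the paper cups and the tape roll where they are.

Things in the scene. Friction and masses are not known exactly. Their poses are not given: they have to be found in the camera images.
- large_cup: large spray-gun cup: round white plastic, 84 mm across and 66 mm tall, its lid sloping in from there to 84 mm height, then an upright round spout 24 mm across from 84 to 118 mm height (the top), on the cup's axis. The spout is closed and is the place to grip. Loose, 0.2 to 0.45 kg, standing on the bench. Origin: centre of its underside, z up.
- small_cup: small spray-gun cup: round white plastic, 56 mm across and 56 mm tall, its lid sloping in to 68 mm height, then an upright round closed spout 24 mm across from 68 to 102 mm height (the top), on the axis; grip it there. Loose, 0.1 to 0.22 kg, standing on the bench. Origin: centre of its underside, z up.
- oblong_tin: oblong bright metal tin with a paper band: 90 mm along its x, 50 mm along its y, flat top at 84 mm height; in the middle of the top an upright round black cap 26 mm across, from 84 to 118 mm height; grip it there. Loose, 0.24 to 0.5 kg, standing on the bench at any yaw. Origin: centre of its underside, z up.
- square_tin: square bright metal tin with a paper band: 60 by 60 mm along its x and y, flat top at 70 mm height; in the middle of the top an upright round black cap 26 mm across, from 70 to 104 mm height; grip it there. Loose, 0.19 to 0.4 kg, standing on the bench at any yaw. Origin: centre of its underside, z up.
- large_round_tray: large round grey drip tray with a dark floor for the large cup: inside 102 mm across, floor 3 mm thick, rim 3 mm thick and 10 mm high. Fixed to the bench. Origin: centre of its underside, on the bench, z up.
- small_round_tray: small round grey drip tray with a dark floor for the small cup: inside 74 mm across, floor 3 mm thick, rim 3 mm thick and 10 mm high. Fixed to the bench. Origin: centre of its underside, on the bench, z up.
- oblong_tray: oblong grey drip tray with a dark floor for the oblong tin: inside 108 mm along its x and 68 mm along its y, at any yaw; floor 3 mm thick, rim 3 mm thick and 10 mm high. Fixed to the bench. Origin: centre of its underside, on the bench, z up.
- square_tray: square grey drip tray with a dark floor for the square tin: inside 78 by 78 mm along its x and y, at any yaw; floor 3 mm thick, rim 3 mm thick and 10 mm high. Fixed to the bench. Origin: centre of its underside, on the bench, z up.
- paper_cups: bystander: upright stack of white paper cups, 76 mm across at the widest, 120 mm tall, light and loose, towards the robot's left. Origin: centre of its underside, z up.
- tape_roll: bystander: cardboard-brown roll of tape lying flat, 100 mm across, 48 mm tall, loose, at the far side of the work. Origin: centre of its underside, z up.

How it is judged:
At the end, for the whole second after the job is handed in: Each cup and tin stands in its own tray: centre within 15 mm of the tray's centre, its underside on the tray's floor (less than 6 mm above the bench), upright within 3 degrees, at rest and released; paper cups and tape roll upright and within 20 mm of where they were (horizontal distance between large_cup and large_round_tray below 0.015 m and z of large_cup in the frame of large_round_tray below 0.006 m and angle between each of large_cup, small_cup, oblong_tin, square_tin's own z axis and vertical below 0.05 rad and linear speed of each of large_cup, small_cup, oblong_tin, square_tin below 0.02 m/s and contact force between the fingers and large_cup below 0.1 N and horizontal distance between small_cup and small_round_tray below 0.015 m and z of small_cup in the frame of small_round_tray below 0.006 m and contact force between the fingers and small_cup below 0.1 N and horizontal distance between oblong_tin and oblong_tray below 0.015 m and z of oblong_tin in the frame of oblong_tray below 0.006 m and contact force between the fingers and oblong_tin below 0.1 N and horizontal distance between square_tin and square_tray below 0.015 m and z of square_tin in the frame of square_tray below 0.006 m and contact force between the fingers and square_tin below 0.1 N and distance of each of paper_cups, tape_roll from where it was at the start of the episode below 0.02 m and angle between each of paper_cups, tape_roll's own z axis and vertical below 0.1 rad); the robot touches nothing.
It fails at once if a cup or tin is tipped over (leaning more than 35 degrees) (angle between any of large_cup, small_cup, oblong_tin, square_tin's own z axis and vertical above 0.6 rad).
It fails at once if a cup or tin is dropped towards its tray from more than about 40 mm up ((contact force between the fingers and large_cup below 0.05 N and height (world z) of large_cup above 0.035 m and horizontal distance between large_cup and large_round_tray below 0.06 m and linear speed of large_cup above 0.3 m/s) or (contact force between the fingers and small_cup below 0.05 N and height (world z) of small_cup above 0.035 m and horizontal distance between small_cup and small_round_tray below 0.06 m and linear speed of small_cup above 0.3 m/s) or (contact force between the fingers and oblong_tin below 0.05 N and height (world z) of oblong_tin above 0.035 m and horizontal distance between oblong_tin and oblong_tray below 0.06 m and linear speed of oblong_tin above 0.3 m/s) or (contact force between the fingers and square_tin below 0.05 N and height (world z) of square_tin above 0.035 m and horizontal distance between square_tin and square_tray below 0.06 m and linear speed of square_tin above 0.3 m/s)).
It fails at once if the stack of paper cups is pushed more than 20 mm from where it stood (distance of paper_cups from where it was at the start of the episode above 0.02 m).
It fails at once if the tape roll is pushed more than 20 mm from where it stood (distance of tape_roll from where it was at the start of the episode above 0.02 m).
It also fails if it takes over 112 s, if anything falls off the work surface, if the arm or the gripper's body presses on something with over 40 N, if the wrist force passes 120 N, or if a joint passes its speed limit or range.

ROBOT

A 6-joint arm with a two-finger parallel gripper is mounted at the origin on the work surface. World frame = base frame: x ahead of the robot, y to its left, z up, the work surface at z = 0. Lengths are in m, angles in rad, forces in N, time in s.
With the tool pointing down it reaches from about 0.3 to 0.775 m from the base axis. Payload 14.6 kg.
Tool frame: the origin (TCP) lies on the centre line of the jaws, within the pads' length; the fingertips stand 25 mm ahead of it and the grasp point (between the pads) lies 6 mm ahead of it; x points along the fingers, y is the direction in which the jaws open and shut, and the axes are right-handed (so a half turn about x gives the same grasp; the last joint's range is limited). The gripper opens to 94 mm and grips with 3 to 60 N. Pads are 16 mm wide; open, the fingers measure 119 mm over their backs; the gripper's body (75 mm by 177 mm) begins 78 mm behind the grasp point.
Start: joints at [1.275, 0.3, 1.521, -0, 1.321, -0.067], TCP at [0.125, 0.536, 0.23] pointing down, gripper open.
Joint ranges: [-3.03, 3.03], [-0.79, 2.21], [0.23, 2.52], [-1.04, 4.18], [0, 3.07], [-2.55, 2.55]. Speed limits (rad/s): [2.22, 2.22, 2.57, 3.14, 3.14, 3.14].

INTERFACE

Orientations are given as a unit quaternion [x, y, z, w].
In Python, from bench import manip gives the robot as it stands.
- The arm moves only by the shell command python3 -m crank 'ROWS' [FORCE]. ROWS is JSON, a list that holds one entry, the list of rows, each a list of 7 numbers: the turn, a rotation vector about the tool's x, y, z in units of 5 degrees (1.0 is 5 degrees), then the shift along the tool's x, y, z in units of 40 mm (1.0 is 40 mm), then the opening, from 0 (shut) to 1 (fully open). A call has 1 to 12 rows; each row shifts and turns the commanded pose from where the row before left it, along the tool's axes as they then stand; what a row does not reach is not made up. A row lasts 1/12 s, in which the tool goes at most 41.7 mm and 7.16 degrees, less where a joint would pass 70% of its speed; a pose out of reach is approached as far as the arm can. A call is refused whole if a number of a shift passes 1 or a number of a turn 1, either way. A call with a gripper value outside its range is refused whole. The fingers move at their own pace and stop on an object; FORCE is the grip in N (left out, the last holds). Time passes only in rows, so rows that do not move let the fingers close. It gives the time, the measured TCP pose, the force and the opening at its end, in the units of the state.
- manip.get_obs(): the state, without advancing time (a new reading comes with each control period).
- manip.read_camera(name): name is "scene" or "top"; returns a dict with "frame" (480x640x3 uint8, red, green, blue), "range_z" (480x640 float32, m along the optical axis (not along the pixel's ray), 0 where there is no reading), "fx", "fy", "cx", "cy" (pixels), "position" and "orientation" of the camera in the world. Camera axes: x right, y up, looking along -z (the intrinsics and any distortion apply to the point x, -y, -z); pixel columns grow to the right and rows downward; lengths in m; the calibration is good to about 2 mm. A picture is of the moment at which its call begins.
- manip.job_done(): hands the job in, once; it reports no verdict.
The state is a dict: "clock": time; "qpos": joint angles; "qd": joint speeds; "effort": joint torques, N m; "tcp_pos": TCP position; "eef_rot": TCP orientation; "wrist_force": force on the tool from outside, world axes, zero at the start; "wrist_torque": the same for the moment, N m; "finger_gap": finger opening in m.
Only numpy, scipy, OpenCV 4.12 (cv2) and the standard library are available. Lean on these libraries where they do the work, as an engineer would, in place of code of your own. Each camera call takes 0.05 s, during which the arm holds its last target.

## Working session

There is one attempt and no reset: what is moved stays moved. The work goes in short steps, Python scripts to look and compute and a shell command to move; the robot and the scene stay as the last step left them, time stands still between calls to the robot, and variables do not carry over. Pictures are saved under pics/ and viewed, and the job is handed in when it is done.

```bash
ls; mkdir -p pics; python3 - <<'E'
from bench import manip
import cv2,numpy as np
print(manip.get_obs())
for n in("scene","top"):
    c=manip.read_camera(n)
    cv2.imwrite(f"pics/{n}0.png",c["frame"][:,:,::-1])
    np.savez(f"pics/{n}0.npz",**c)
    print(n,{k:v for k,v in c.items() if k not in("frame","range_z")})
E
```

```text
pics
{'clock': 0.0, 'qpos': array([ 1.27539420e+00,  3.00474193e-01,  1.52158158e+00, -1.64894094e-06,
        1.32070102e+00, -6.66093634e-02]), 'qd': array([ 0.00166364,  0.00153225, -0.00166078,  0.00073341,  0.00064408,
        0.00123436]), 'effort': array([ 1.93294109e-03, -5.31817031e+01, -3.52729869e+01,  7.09522306e-02,
        2.45203811e-02, -1.67650287e-04]), 'tcp_pos': array([0.12468083, 0.53544055, 0.22988441]), 'eef_rot': array([ 0.08030902,  0.70255847, -0.08111895,  0.7024114 ]), 'wrist_force': array([-0.02950224,  0.17439569,  0.45666112]), 'wrist_torque': array([ 0.06626101, -0.00285837, -0.04533666]), 'finger_gap': 0.09408575748997756}
scene {'fx': 532.5399698404785, 'fy': 532.5399698404785, 'cx': 318.6044255070118, 'cy': 239.14178122282559, 'position': array([ 0.99866894, -0.45293771,  1.04191132]), 'orientation': array([0.28074538, 0.10236999, 0.31139248, 0.9020738 ])}
top {'fx': 467.3370749460448, 'fy': 467.3370749460448, 'cx': 310.20051197133563, 'cy': 243.08157687050272, 'position': array([0.44732253, 0.07946218, 1.12441182]), 'orientation': array([-0.03707962,  0.0429196 ,  0.71204645, -0.69983774])}
```

View pics/top0.png

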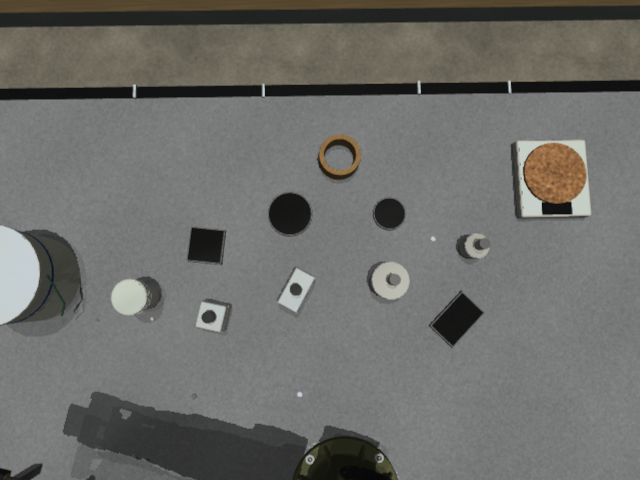

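View pics/scene0.png

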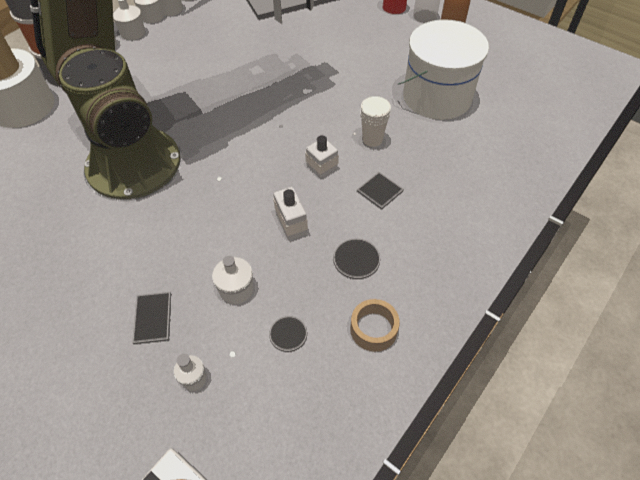

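The top view shows the square tray at (206,246), large round tray at (290,214), small round tray at (389,213) and oblong tray at (457,319). The tins are at (296,290) and (212,316), the large cup at (390,281) and the small cup at (476,245). The paper cups are at (130,297) and the tape at (340,157). Next I'll measure them in 3D.

```bash
cat > h.py <<'E'
import numpy as np,cv2
from scipy.spatial.transform import Rotation as R
def cloud(c):
    d=c["range_z"];v,u=np.mgrid[0:480,0:640]
    p=np.stack([(u-c["cx"])/c["fx"]*d,-(v-c["cy"])/c["fy"]*d,-d],-1)
    P=p@R.from_quat(c["orientation"]).as_matrix().T+c["position"]
    P[d==0]=np.nan
    return P
def onplane(c,uv,z):
    uv=np.atleast_2d(uv).astype(float)
    r=np.stack([(uv[:,0]-c["cx"])/c["fx"],-(uv[:,1]-c["cy"])/c["fy"],-np.ones(len(uv))],-1)@R.from_quat(c["orientation"]).as_matrix().T
    return (c["position"]+r*((z-c["position"][2])/r[:,2])[:,None])[:,:2]
E
python3 - <<'E'
from h import *
C={n:dict(np.load(f"pics/{n}0.npz")) for n in("top","scene")}
T={n:cloud(C[n]) for n in C}
seeds=dict(sqtray=(206,246),lr=(290,214),sr=(389,213),ob=(457,319))
c=C["top"];g=c["frame"].max(2)
for k,(u,v) in seeds.items():
    m=(g<60).astype(np.uint8);n,l=cv2.connectedComponents(m)
    b=(l==l[v,u]).astype(np.uint8)
    cs,_=cv2.findContours(b,cv2.RETR_EXTERNAL,cv2.CHAIN_APPROX_NONE)
    q=onplane(c,max(cs,key=len)[:,0],0.004)*1000
    r=cv2.minAreaRect(q.astype(np.float32));print(k,b.sum(),"z",np.nanmedian(T["top"][b>0][:,2]),r,cv2.minEnclosingCircle(q.astype(np.float32)))
# scene: trays
c=C["scene"];g=c["frame"].max(2)
for k,(u,v) in dict(sqtray=(380,190),lr=(356,258),sr=(288,333),ob=(152,317)).items():
    m=(g<60).astype(np.uint8);n,l=cv2.connectedComponents(m)
    b=(l==l[v,u]).astype(np.uint8)
    cs,_=cv2.findContours(b,cv2.RETR_EXTERNAL,cv2.CHAIN_APPROX_NONE)
    q=onplane(c,max(cs,key=len)[:,0],0.004)*1000
    print("scene",k,b.sum(),cv2.minAreaRect(q.astype(np.float32)))
O=dict(large_cup=(390,281,.118,.084),small_cup=(476,245,.102,.056),obl=(296,290,.118,.084),sq=(212,316,.104,.07))
for n in T:
  P=T[n].reshape(-1,3);print(n,"bench z",np.nanmedian(P[:,2]))
  for k,(u,v,h,h2) in O.items():
    s=onplane(C["top"],(u,v),.06)[0]
    near=P[np.linalg.norm(P[:,:2]-s,axis=1)<.075]
    cap=near[near[:,2]>h-.006]
    top=near[(near[:,2]>h2-.006)&(near[:,2]<h2+.006)]
    r=cv2.minAreaRect((top[:,:2]*1000).astype(np.float32))
    print(n,k,"cap",len(cap),cap.mean(0).round(4),(cap.max(0)+cap.min(0))/2,np.ptp(cap,axis=0),"body",r)
  for k,(u,v,h) in dict(paper=(130,297,.12),tape=(340,157,.048)).items():
    s=onplane(C["top"],(u,v),h)[0]
    near=P[np.linalg.norm(P[:,:2]-s,axis=1)<.075];near=near[near[:,2]>h-.008];print(k,((near.max(0)+near.min(0))/2).round(3),np.ptp(near,axis=0))
E
```

```text
sqtray 1023 z 0.00364500853474381 ((574.6917114257812, 321.74853515625), (77.19792175292969, 76.89665222167969), 83.00138854980469) ((574.340576171875, 321.0698547363281), 53.393367767333984)
lr 1347 z 0.003636002199445265 ((649.2615966796875, 118.066650390625), (99.66986846923828, 98.55319213867188), 89.0423812866211) ((648.4785766601562, 118.04048919677734), 50.75254440307617)
sr 693 z 0.003625321914077828 ((645.1493530273438, -125.14645385742188), (70.8359603881836, 69.09680938720703), 89.04749298095703) ((645.2777099609375, -124.2146224975586), 36.458580017089844)
ob 1302 z 0.003006298945845698 ((387.85418701171875, -276.63250732421875), (67.73429870605469, 107.1645736694336), 44.83617401123047) ((388.5225830078125, -276.4456787109375), 61.952266693115234)
scene sqtray 294424 ((382.9063720703125, 277.2816162109375), (2203.49658203125, 1539.6622314453125), 37.32849884033203)
scene lr 294424 ((382.9063720703125, 277.2816162109375), (2203.49658203125, 1539.6622314453125), 37.32849884033203)
scene sr 294424 ((382.9063720703125, 277.2816162109375), (2203.49658203125, 1539.662231445312
[... 1530 characters left out ...]
54 ] [0.02500943 0.02354564 0.01020367] body ((559.8755493164062, -317.5180358886719), (56.77442169189453, 51.81443786621094), 70.3772964477539)
scene obl cap 98 [0.4634 0.1004 0.1175] [0.46297158 0.10105718 0.11720279] [0.02440605 0.02648468 0.01007807] body ((463.12030029296875, 101.33441162109375), (51.00966262817383, 92.18260192871094), 60.38656997680664)
scene sq cap 73 [0.4081 0.2921 0.1036] [0.40679336 0.2914033  0.10341985] [0.02565429 0.02359179 0.0101088 ] body ((407.6273193359375, 292.62945556640625), (61.56732177734375, 62.52808380126953), 78.31524658203125)
paper [0.453 0.457 0.119] [0.07852866 0.07676617 0.01384179]
tape [ 0.781 -0.006  0.047] [0.09879215 0.10062206 0.01332   ]
```

```bash
cat >> h.py <<'E'
def go(x,y,z,yaw=None):
    """print delta in tool units to mm target; yaw = world angle (deg) of tool y axis (mod 180)"""
    from bench import manip
    o=manip.get_obs();M=R.from_quat(o["eef_rot"]).as_matrix()
    d=M.T@(np.array([x,y,z])/1000-o["tcp_pos"])
    yw=np.degrees(np.arctan2(M[1,1],M[0,1]))
    print("t",o["clock"],"tcp",(o["tcp_pos"]*1000).round(1),"yawY",yw.round(2),"toolx",M[:,0].round(4),"gap",round(o["finger_gap"],4),"q",o["qpos"].round(2),"F",o["wrist_force"].round(1))
    print("shift units",(d/.04).round(2))
    if yaw is not None:
        t=(-(yaw-yw)+90)%180-90; print("turn x units",round(t/5,2))
E
python3 -c "
from h import *
go(480,-111,230)"
```

```text
t 0.1 tcp [124.7 535.5 229.9] yawY 76.89 toolx [-3.e-04 -1.e-03 -1.e+00] gap 0.094 q [ 1.28  0.3   1.52  0.    1.32 -0.07] F [-0.  -0.3 -1. ]
shift units [ 1.000e-02 -1.373e+01  1.232e+01]
```

```bash
python3 -m crank '[[[-0.87,0,0,0,0,0,1],[-0.87,0,0,0,0,0,1],[-0.88,0,0,0,0,0,0.6],[0,0,0,0,-0.6,0.7,0.6],[0,0,0,0,-0.6,0.7,0.6],[0,0,0,0,-0.6,0.7,0.6],[0,0,0,0,-0.6,0.7,0.6],[0,0,0,0,-0.6,0.7,0.6],[0,0,0,0,-0.6,0.7,0.6],[0,0,0,0,-0.6,0.7,0.6],[0,0,0,0,-0.6,0.7,0.6],[0,0,0,0,-0.6,0.7,0.6]]]' 20; python3 -c "
from h import *
go(406.8,293.3,100,90)"
```

```text
clock: 1.1
tcp_pos: [0.3777, 0.3181, 0.2304]
eef_rot: [-0.0, 0.707, -0.0, 0.707]
wrist_force: [0.7, 0.7, 0.7]
finger_gap: 0.0564
t 1.1 tcp [377.7 318.1 230.4] yawY 89.99 toolx [-2.e-04 -2.e-04 -1.e+00] gap 0.0564 q [ 0.63  0.17  1.68 -0.    1.29 -0.94] F [0.7 0.7 0.7]
shift units [ 3.26 -0.62  0.73]
turn x units -0.0
```

```bash
python3 -m crank '[[[0,0,0,0,-0.3,0.3,0.6],[0,0,0,0,-0.2,0.3,0.6],[0,0,0,0.6,0,0,0.6],[0,0,0,0.6,0,0,0.6],[0,0,0,0,0,0,0.6]]]'; python3 -c "
from h import *
go(406.8,293.3,100,90)"
```

```text
clock: 1.52
tcp_pos: [0.3994, 0.2984, 0.1784]
eef_rot: [-0.001, 0.709, -0.002, 0.705]
wrist_force: [-0.2, 1.1, -0.3]
finger_gap: 0.0565
t 1.5167 tcp [399.4 298.4 178.4] yawY 89.95 toolx [-0.0055 -0.0035 -1.    ] gap 0.0565 q [ 0.57  0.24  1.72 -0.    1.18 -1.  ] F [-0.2  1.1 -0.3]
shift units [ 1.96 -0.12  0.2 ]
turn x units -0.01
```

```bash
python3 -m crank '[[[0,0,0,0,-0.12,0.18,0.6],[0,0,0,0,0,0,0.6],[0,0,0,0,0,0,0.6]]]'; python3 -c "
from h import *
go(406.8,293.3,100,90)"
```

```text
clock: 1.77
tcp_pos: [0.4086, 0.2949, 0.1838]
eef_rot: [0.001, 0.707, 0.0, 0.708]
wrist_force: [0.3, -0.7, -0.5]
finger_gap: 0.0562
t 1.7667 tcp [408.6 294.9 183.8] yawY 89.97 toolx [ 0.0016  0.001  -1.    ] gap 0.0562 q [ 0.55  0.24  1.71 -0.    1.19 -1.02] F [ 0.3 -0.7 -0.5]
shift units [ 2.1  -0.04 -0.05]
turn x units -0.01
```

```bash
python3 -m crank '[[[0,0,0,0.5,-0.04,-0.04,0.6],[0,0,0,0.5,0,0,0.6],[0,0,0,0.5,0,0,0.6],[0,0,0,0.4,0,0,0.6],[0,0,0,0.2,0,0,0.6],[0,0,0,0,0,0,0.6],[0,0,0,0,0,0,0.6]]]'; python3 -c "
from h import *
go(406.8,293.3,100,90)"
```

```text
clock: 2.35
tcp_pos: [0.4067, 0.2935, 0.0994]
eef_rot: [0.0, 0.707, 0.0, 0.707]
wrist_force: [0.2, 0.3, 0.9]
finger_gap: 0.0567
t 2.35 tcp [406.7 293.5  99.4] yawY 90.0 toolx [ 8.e-04  4.e-04 -1.e+00] gap 0.0567 q [ 0.55  0.35  1.79 -0.    1.   -1.02] F [0.2 0.3 0.9]
shift units [-0.02 -0.01  0.  ]
turn x units -0.0
```

```bash
python3 -m crank '[[[0,0,0,0,0,0,0],[0,0,0,0,0,0,0],[0,0,0,0,0,0,0],[0,0,0,0,0,0,0],[0,0,0,0,0,0,0],[0,0,0,0,0,0,0],[0,0,0,0,0,0,0],[0,0,0,-0.1,0,0,0],[0,0,0,-0.3,0,0,0],[0,0,0,-0.4,0,0,0],[0,0,0,-0.4,0,0,0],[0,0,0,0,0,0,0]]]' 35; python3 -c "
from h import *
go(406.8,293.3,100,90)"
```

```text
clock: 3.35
tcp_pos: [0.4071, 0.2937, 0.149]
eef_rot: [0.001, 0.706, 0.001, 0.708]
wrist_force: [0.0, 0.7, -2.6]
finger_gap: 0.0253
t 3.35 tcp [407.1 293.7 149. ] yawY 89.99 toolx [ 0.003   0.0017 -1.    ] gap 0.0253 q [ 0.55  0.28  1.75 -0.    1.11 -1.02] F [ 0.   0.7 -2.6]
shift units [ 1.22 -0.01 -0.01]
turn x units -0.0
```

```bash
python3 -m crank '[[[0,0,0,0,0.1,0.3,0],[0,0,0,0,0.1,0.6,0],[0,0,0,0,0.1,0.8,0],[0,0,0,0,0.1,0.8,0],[0,0,0,0,0.1,0.8,0],[0,0,0,0,0.1,0.6,0],[0,0,0,0,0.1,0.29,0],[-0.5,0,0,0,0,0,0],[-0.6,0,0,0,0,0,0],[0,0,0,0,0,0,0],[0,0,0,0,0,0,0]]]' ; python3 -c "
from h import *
import cv2
go(574.5,321.5,104,95.5)
from bench import manip
for n in('top','scene'):
    c=manip.read_camera(n);cv2.imwrite(f'pics/{n}1.png',c['frame'][:,:,::-1])"
```

```text
clock: 4.27
tcp_pos: [0.5736, 0.321, 0.1453]
eef_rot: [-0.034, 0.707, 0.033, 0.706]
wrist_force: [-0.5, -0.3, -3.2]
finger_gap: 0.0255
t 4.2667 tcp [573.6 321.  145.3] yawY 95.4 toolx [-1.4e-03 -8.0e-04 -1.0e+00] gap 0.0255 q [ 0.45  0.61  1.27 -0.    1.26 -1.21] F [-0.5 -0.3 -3.2]
shift units [1.03 0.01 0.03]
turn x units -0.02
```

View pics/scene1.png

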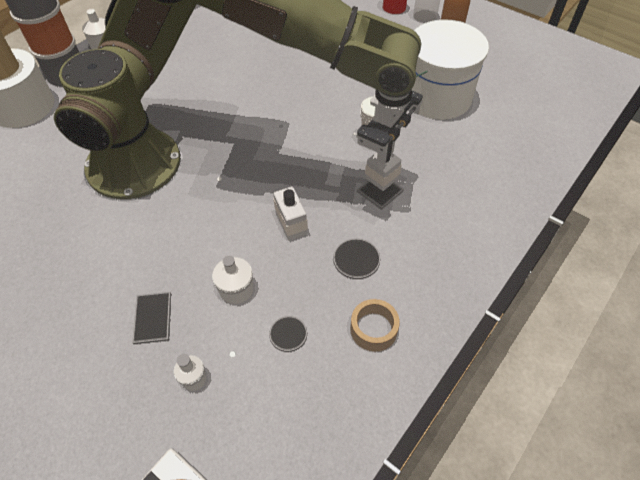

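The square tin hangs level above its tray at (380,190). Next I lower it.

```bash
python3 -m crank '[[[0,0,0,0.2,0,0.03,0],[0,0,0,0.3,0,0,0],[0,0,0,0.3,0,0,0],[0,0,0,0.15,0,0,0],[0,0,0,0.06,0,0,0],[0,0,0,0.03,0,0,0],[0,0,0,0.03,0,0,0],[0,0,0,0,0,0,0],[0,0,0,0,0,0,0]]]' ; python3 -c "
from h import *
go(574.5,321.5,102.4,95.5)"
```

```text
clock: 5.12
tcp_pos: [0.5753, 0.3214, 0.1041]
eef_rot: [-0.034, 0.706, 0.034, 0.707]
wrist_force: [0.5, 0.2, -3.6]
finger_gap: 0.0258
t 5.1167 tcp [575.3 321.4 104.1] yawY 95.49 toolx [ 7.e-04  3.e-04 -1.e+00] gap 0.0258 q [ 0.45  0.66  1.3  -0.    1.18 -1.21] F [ 0.5  0.2 -3.6]
shift units [ 0.04  0.   -0.02]
turn x units -0.0
```

```bash
python3 -m crank '[[[0,0,0,0.03,0,-0.02,0],[0,0,0,0.03,0,0,0],[0,0,0,0,0,0,0],[0,0,0,0,0,0,0]]]'
```

```text
clock: 5.45
tcp_pos: [0.5745, 0.3214, 0.1017]
eef_rot: [-0.034, 0.706, 0.034, 0.707]
wrist_force: [-0.0, 0.2, 0.3]
finger_gap: 0.0253
```

```bash
python3 -m crank '[[[0,0,0,0,0,0,0.1],[0,0,0,0,0,0,0.3],[0,0,0,0,0,0,0.5],[0,0,0,0,0,0,0.55],[0,0,0,0,0,0,0.55],[0,0,0,-0.3,0,0,0.55],[0,0,0,-0.6,0,0,0.55],[0,0,0,-0.9,0,0,0.55],[0,0,0,-0.9,0,0,0.55],[0,0,0,-0.6,0,0,0.55],[0,0,0,0,0,0,0.55]]]'; python3 -c "
from h import *
go(480,-111,113,90)"
```

```text
clock: 6.37
tcp_pos: [0.5756, 0.3218, 0.2407]
eef_rot: [-0.033, 0.703, 0.035, 0.709]
wrist_force: [0.4, -0.3, 1.5]
finger_gap: 0.0515
t 6.3667 tcp [575.6 321.8 240.7] yawY 95.49 toolx [ 0.0086  0.0042 -1.    ] gap 0.0515 q [ 0.45  0.54  1.16  0.    1.43 -1.21] F [ 0.4 -0.3  1.5]
shift units [  3.13 -10.55  -3.44]
turn x units 1.1
```

```bash
python3 -m crank '[[[0.5,0,0,0,0,0,0.55],[0.6,0,0,0,-0.4,-0.1,0.55],[0,0,0,0,-0.8,-0.2,0.55],[0,0,0,0,-0.9,-0.2,0.55],[0,0,0,0,-0.95,-0.2,0.55],[0,0,0,0,-0.95,-0.2,0.55],[0,0,0,0,-0.95,-0.2,0.55],[0,0,0,0,-0.95,-0.2,0.55],[0,0,0,0,-0.95,-0.2,0.55],[0,0,0,0,-0.95,-0.2,0.55],[0,0,0,0,-0.95,-0.2,0.55],[0,0,0,0,-0.9,-0.2,0.55]]]'; python3 -m crank '[[[0,0,0,0,-0.8,-0.2,0.55],[0,0,0,0,-0.37,-0.14,0.55],[0,0,0,0,0,0,0.55],[0,0,0,0,0,0,0.55]]]'; python3 -c "
from h import *
go(480,-111.5,113,90)"
```

```text
clock: 7.37
tcp_pos: [0.4902, -0.0668, 0.2336]
eef_rot: [0.0, 0.707, -0.0, 0.707]
wrist_force: [1.0, -0.7, -0.3]
finger_gap: 0.0518
clock: 7.7
tcp_pos: [0.4773, -0.112, 0.2335]
eef_rot: [0.001, 0.707, -0.001, 0.707]
wrist_force: [0.1, 0.8, -0.0]
finger_gap: 0.052
t 7.7 tcp [ 477.3 -112.   233.5] yawY 89.89 toolx [ 2.e-04  1.e-04 -1.e+00] gap 0.052 q [-0.31  0.16  1.68  0.    1.3  -1.87] F [ 0.1  0.8 -0. ]
shift units [3.01 0.01 0.07]
turn x units -0.02
```

```bash
python3 -m crank '[[[0,0,0,0.4,0.01,0.07,0.55],[0,0,0,0.7,0,0,0.55],[0,0,0,0.7,0,0,0.55],[0,0,0,0.6,0,0,0.55],[0,0,0,0.4,0,0,0.55],[0,0,0,0.2,0,0,0.55],[0,0,0,0,0,0,0.55],[0,0,0,0,0,0,0.55]]]'; python3 -c "
from h import *
go(480,-111.5,113,90)"
```

```text
clock: 8.37
tcp_pos: [0.4807, -0.1107, 0.1138]
eef_rot: [-0.0, 0.707, 0.0, 0.707]
wrist_force: [0.4, 0.8, 0.3]
finger_gap: 0.052
t 8.3667 tcp [ 480.7 -110.7  113.8] yawY 90.04 toolx [ 3.e-04 -0.e+00 -1.e+00] gap 0.052 q [-0.3   0.31  1.8   0.    1.03 -1.87] F [0.4 0.8 0.3]
shift units [ 0.02 -0.02 -0.02]
turn x units 0.01
```

```bash
python3 -m crank '[[[0,0,0,0,0,0,0],[0,0,0,0,0,0,0],[0,0,0,0,0,0,0],[0,0,0,0,0,0,0],[0,0,0,0,0,0,0],[0,0,0,0,0,0,0],[0,0,0,0,0,0,0],[0,0,0,-0.1,0,0,0],[0,0,0,-0.3,0,0,0],[0,0,0,-0.4,0,0,0],[0,0,0,-0.4,0,0,0],[0,0,0,0,0,0,0]]]' 35; python3 -c "
from h import *
go(648.7,118,116.8,90)"
```

```text
clock: 9.37
tcp_pos: [0.4811, -0.1117, 0.1637]
eef_rot: [-0.0, 0.706, -0.001, 0.708]
wrist_force: [0.7, -1.2, -3.4]
finger_gap: 0.0232
t 9.3667 tcp [ 481.1 -111.7  163.7] yawY 89.99 toolx [ 0.0033 -0.0012 -1.    ] gap 0.0232 q [-0.3   0.24  1.76 -0.    1.14 -1.87] F [ 0.7 -1.2 -3.4]
shift units [1.18 5.75 4.18]
turn x units -0.0
```

```bash
python3 -m crank '[[[0,0,0,0,0.3,0.22,0],[0,0,0,0,0.6,0.44,0],[0,0,0,0,0.8,0.58,0],[0,0,0,0,0.8,0.58,0],[0,0,0,0,0.8,0.58,0],[0,0,0,0,0.8,0.58,0],[0,0,0,0,0.8,0.58,0],[0,0,0,0,0.5,0.37,0],[0,0,0,0,0.34,0.26,0],[0,0,0,0,0,0,0],[0,0,0,0,0,0,0],[0,0,0,0,0,0,0]]]'; python3 -c "
from h import *
go(648.7,118,116.8,90)"
```

```text
clock: 10.37
tcp_pos: [0.6474, 0.1176, 0.1602]
eef_rot: [-0.0, 0.708, -0.0, 0.707]
wrist_force: [0.4, -0.3, -3.0]
finger_gap: 0.0236
t 10.3667 tcp [647.4 117.6 160.2] yawY 89.98 toolx [-1.6e-03 -4.0e-04 -1.0e+00] gap 0.0236 q [ 0.12  0.6   1.26 -0.    1.29 -1.45] F [ 0.4 -0.3 -3. ]
shift units [1.08 0.01 0.04]
turn x units -0.0
```

```bash
python3 -m crank '[[[0,0,0,0.2,0.01,0.02,0],[0,0,0,0.3,0,0,0],[0,0,0,0.3,0,0,0],[0,0,0,0.15,0,0,0],[0,0,0,0.06,0,0,0],[0,0,0,0.03,0,0,0],[0,0,0,0.03,0,0,0],[0,0,0,0,0,0,0],[0,0,0,0,0,0,0]]]' ; python3 -c "
from h import *
go(648.7,118,116.8,90)"
```

```text
clock: 11.12
tcp_pos: [0.6489, 0.1187, 0.1189]
eef_rot: [0.0, 0.707, -0.0, 0.707]
wrist_force: [-0.5, 0.6, -3.8]
finger_gap: 0.0236
t 11.1167 tcp [648.9 118.7 118.9] yawY 89.99 toolx [ 7.e-04  1.e-04 -1.e+00] gap 0.0236 q [ 0.13  0.64  1.29  0.    1.21 -1.45] F [-0.5  0.6 -3.8]
shift units [ 0.05 -0.02 -0.01]
turn x units -0.0
```

```bash
python3 -m crank '[[[0,0,0,0.03,0,0,0],[0,0,0,0.03,0,0,0],[0,0,0,0,0,0,0],[0,0,0,0,0,0,0]]]'
```

```text
clock: 11.45
tcp_pos: [0.649, 0.1188, 0.1166]
eef_rot: [0.0, 0.707, 0.0, 0.707]
wrist_force: [-2.0, 1.6, 2.3]
finger_gap: 0.0235
```

```bash
python3 -m crank '[[[0,0,0,0,0,0,0.1],[0,0,0,0,0,0,0.3],[0,0,0,0,0,0,0.5],[0,0,0,0,0,0,0.55],[0,0,0,0,0,0,0.55],[0,0,0,-0.3,0,0,0.55],[0,0,0,-0.6,0,0,0.55],[0,0,0,-0.8,0,0,0.55],[0,0,0,-0.8,0,0,0.55],[0,0,0,-0.4,0,0,0.55],[0,0,0,0,0,0,0.55],[0,0,0,0,0,0,0.55]]]'; python3 -c "
from h import *
import cv2
from bench import manip
go(556.8,-315.8,97,90)
c=manip.read_camera('scene');cv2.imwrite('pics/scene2.png',c['frame'][:,:,::-1])"
```

```text
clock: 12.45
tcp_pos: [0.6488, 0.1186, 0.2332]
eef_rot: [0.0, 0.706, 0.0, 0.708]
wrist_force: [0.4, -0.1, -0.5]
finger_gap: 0.052
t 12.45 tcp [648.8 118.6 233.2] yawY 89.99 toolx [ 1.8e-03  2.0e-04 -1.0e+00] gap 0.052 q [ 0.13  0.55  1.17 -0.    1.43 -1.45] F [ 0.4 -0.1 -0.5]
shift units [  3.4  -10.86  -2.31]
turn x units -0.0
```

View pics/scene2.png

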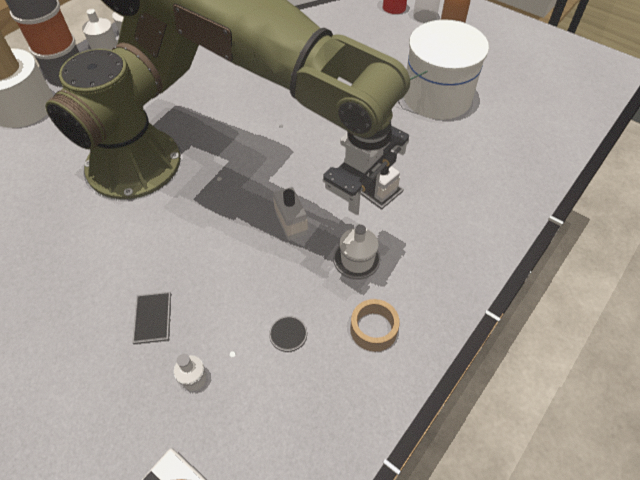

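The large cup sits centred in its tray at (358,252) and the square tin in its tray at (382,188). The small cup is next.

```bash
python3 -m crank '[[[0,0,0,0,-0.4,-0.08,0.55],[0,0,0,0,-0.8,-0.16,0.55],[0,0,0,0,-0.9,-0.2,0.55],[0,0,0,0,-0.95,-0.2,0.55],[0,0,0,0,-0.95,-0.2,0.55],[0,0,0,0,-0.95,-0.2,0.55],[0,0,0,0,-0.95,-0.2,0.55],[0,0,0,0,-0.95,-0.2,0.55],[0,0,0,0,-0.95,-0.2,0.55],[0,0,0,0,-0.95,-0.2,0.55],[0,0,0,0,-0.95,-0.2,0.55],[0,0,0,0,-0.7,-0.16,0.55]]]'; python3 -m crank '[[[0,0,0,0,-0.46,-0.1,0.55],[0,0,0,0,0,0,0.55],[0,0,0,0,0,0,0.55],[0,0,0,0,0,0,0.55]]]'; python3 -c "
from h import *
go(556.8,-315.8,97,90)"
```

```text
clock: 13.5
tcp_pos: [0.5586, -0.3007, 0.2307]
eef_rot: [0.001, 0.708, -0.0, 0.706]
wrist_force: [0.7, -0.6, -0.5]
finger_gap: 0.0519
clock: 13.83
tcp_pos: [0.5564, -0.3152, 0.2313]
eef_rot: [0.0, 0.707, 0.0, 0.707]
wrist_force: [-0.2, 0.4, -0.0]
finger_gap: 0.0518
t 13.8333 tcp [ 556.4 -315.2  231.3] yawY 90.0 toolx [-1.1e-03  9.0e-04 -1.0e+00] gap 0.0518 q [-0.57  0.5   1.24  0.    1.4  -2.14] F [-0.2  0.4 -0. ]
shift units [ 3.36 -0.02  0.01]
turn x units 0.0
```

```bash
python3 -m crank '[[[0,0,0,0.4,-0.02,0.01,0.55],[0,0,0,0.7,0,0,0.55],[0,0,0,0.8,0,0,0.55],[0,0,0,0.6,0,0,0.55],[0,0,0,0.5,0,0,0.55],[0,0,0,0.25,0,0,0.55],[0,0,0,0.1,0,0,0.55],[0,0,0,0,0,0,0.55],[0,0,0,0,0,0,0.55]]]'; python3 -c "
from h import *
go(556.8,-315.8,97,90)"
```

```text
clock: 14.58
tcp_pos: [0.5576, -0.3165, 0.0993]
eef_rot: [-0.0, 0.707, -0.0, 0.708]
wrist_force: [-0.2, -0.1, 0.6]
finger_gap: 0.0517
t 14.5833 tcp [ 557.6 -316.5   99.3] yawY 90.02 toolx [ 1.3e-03 -8.0e-04 -1.0e+00] gap 0.0517 q [-0.57  0.62  1.37  0.    1.15 -2.14] F [-0.2 -0.1  0.6]
shift units [ 0.06  0.02 -0.02]
turn x units 0.0
```

```bash
python3 -m crank '[[[0,0,0,0.03,0.02,-0.02,0],[0,0,0,0,0,0,0],[0,0,0,0,0,0,0],[0,0,0,0,0,0,0],[0,0,0,0,0,0,0],[0,0,0,0,0,0,0],[0,0,0,0,0,0,0]]]' 30;  python3 -m crank '[[[0,0,0,-0.1,0,0,0],[0,0,0,-0.3,0,0,0],[0,0,0,-0.4,0,0,0],[0,0,0,-0.4,0,0,0],[0,0,0,0,0,0,0],[0,0,0,0,0,0,0]]]'; python3 -c "
from h import *
go(645.2,-124.6,101,90)"
```

```text
clock: 15.17
tcp_pos: [0.5563, -0.3158, 0.0972]
eef_rot: [0.0, 0.707, -0.0, 0.707]
wrist_force: [-0.3, 0.8, 2.5]
finger_gap: 0.0234
clock: 15.67
tcp_pos: [0.5565, -0.3159, 0.1457]
eef_rot: [-0.0, 0.707, -0.0, 0.708]
wrist_force: [-0.0, 0.0, -2.9]
finger_gap: 0.0231
t 15.6667 tcp [ 556.5 -315.9  145.7] yawY 89.99 toolx [ 1.4e-03 -9.0e-04 -1.0e+00] gap 0.0231 q [-0.57  0.57  1.34 -0.    1.23 -2.14] F [-0.   0.  -2.9]
shift units [1.12 4.78 2.22]
turn x units -0.0
```

```bash
python3 -m crank '[[[0,0,0,0,0.3,0.14,0],[0,0,0,0,0.6,0.28,0],[0,0,0,0,0.8,0.37,0],[0,0,0,0,0.8,0.37,0],[0,0,0,0,0.8,0.37,0],[0,0,0,0,0.8,0.37,0],[0,0,0,0,0.45,0.21,0],[0,0,0,0,0.23,0.11,0],[0,0,0,0,0,0,0],[0,0,0,0,0,0,0],[0,0,0,0,0,0,0]]]'; python3 -c "
from h import *
go(645.2,-124.6,100.2,90)"
```

```text
clock: 16.58
tcp_pos: [0.6445, -0.1258, 0.1445]
eef_rot: [0.0, 0.707, -0.001, 0.707]
wrist_force: [0.1, 0.2, -1.4]
finger_gap: 0.0236
t 16.5833 tcp [ 644.5 -125.8  144.5] yawY 89.92 toolx [-7.e-04 -1.e-04 -1.e+00] gap 0.0236 q [-0.25  0.61  1.28 -0.    1.25 -1.82] F [ 0.1  0.2 -1.4]
shift units [1.11 0.03 0.02]
turn x units -0.02
```

```bash
python3 -m crank '[[[0,0,0,0.2,0.03,0.01,0],[0,0,0,0.3,0,0,0],[0,0,0,0.3,0,0,0],[0,0,0,0.17,0,0,0],[0,0,0,0.06,0,0,0],[0,0,0,0.03,0,0,0],[0,0,0,0,0,0,0],[0,0,0,0,0,0,0],[0,0,0,0,0,0,0]]]' ; python3 -c "
from h import *
go(645.2,-124.6,100.2,90)"
```

```text
clock: 17.33
tcp_pos: [0.6457, -0.1234, 0.103]
eef_rot: [-0.0, 0.707, -0.0, 0.707]
wrist_force: [-0.9, -0.3, -2.0]
finger_gap: 0.0235
t 17.3333 tcp [ 645.7 -123.4  103. ] yawY 90.0 toolx [ 9.e-04 -2.e-04 -1.e+00] gap 0.0235 q [-0.24  0.65  1.31 -0.    1.18 -1.82] F [-0.9 -0.3 -2. ]
shift units [ 0.07 -0.03 -0.01]
turn x units -0.0
```

```bash
python3 -m crank '[[[0,0,0,0.03,-0.02,0,0],[0,0,0,0.03,0,0,0],[0,0,0,0.02,0,0,0],[0,0,0,0,0,0,0],[0,0,0,0,0,0,0]]]'
```

```text
clock: 17.75
tcp_pos: [0.6458, -0.1243, 0.1002]
eef_rot: [-0.0, 0.707, -0.0, 0.708]
wrist_force: [-2.2, 1.0, 6.3]
finger_gap: 0.0235
```

Contact with the tray floor. I release, rise and go to the oblong tin at about (462.5, 102.2).

```bash
python3 -m crank '[[[0,0,0,0,0,0,0.1],[0,0,0,0,0,0,0.3],[0,0,0,0,0,0,0.5],[0,0,0,0,0,0,0.55],[0,0,0,0,0,0,0.55],[0,0,0,-0.3,0,0,0.55],[0,0,0,-0.7,0,0,0.55],[0,0,0,-0.9,0,0,0.55],[0,0,0,-0.9,0,0,0.55],[0,0,0,-0.5,0,0,0.55],[0,0,0,0,0,0,0.55],[0,0,0,0,0,0,0.55]]]'; python3 -c "
from h import *
go(462.7,102.2,113,90)"
```

```text
clock: 18.75
tcp_pos: [0.6457, -0.1242, 0.2329]
eef_rot: [-0.0, 0.706, -0.0, 0.708]
wrist_force: [-0.9, -0.1, 0.1]
finger_gap: 0.0519
t 18.75 tcp [ 645.7 -124.2  232.9] yawY 89.99 toolx [ 2.5e-03 -6.0e-04 -1.0e+00] gap 0.0519 q [-0.25  0.54  1.17 -0.    1.42 -1.82] F [-0.9 -0.1  0.1]
shift units [ 2.98  5.66 -4.58]
turn x units -0.0
```

```bash
python3 -m crank '[[[0,0,0,0,0.3,-0.24,0.55],[0,0,0,0,0.5,-0.4,0.55],[0,0,0,0,0.6,-0.49,0.55],[0,0,0,0,0.6,-0.49,0.55],[0,0,0,0,0.6,-0.49,0.55],[0,0,0,0,0.6,-0.49,0.55],[0,0,0,0,0.6,-0.49,0.55],[0,0,0,0,0.6,-0.49,0.55],[0,0,0,0,0.6,-0.49,0.55],[0,0,0,0,0.4,-0.32,0.55],[0,0,0,0,0.26,-0.19,0.55],[0,0,0,0,0,0,0.55]]]'; python3 -m crank '[[[0,0,0,0,0,0,0.55],[0,0,0,0,0,0,0.55]]]';  python3 -c "
from h import *
go(462.7,102.2,113,90)"
```

```text
clock: 19.75
tcp_pos: [0.4612, 0.1035, 0.2307]
eef_rot: [-0.001, 0.708, 0.001, 0.707]
wrist_force: [0.1, -1.1, -0.6]
finger_gap: 0.0515
clock: 19.92
tcp_pos: [0.4628, 0.1016, 0.2309]
eef_rot: [0.0, 0.707, -0.0, 0.707]
wrist_force: [-0.3, -0.1, -0.1]
finger_gap: 0.052
t 19.9167 tcp [462.8 101.6 230.9] yawY 89.96 toolx [-5.e-04 -2.e-04 -1.e+00] gap 0.052 q [ 0.14  0.13  1.73 -0.    1.29 -1.43] F [-0.3 -0.1 -0.1]
shift units [ 2.95  0.02 -0.  ]
turn x units -0.01
```

```bash
python3 -m crank '[[[0,0,0,0.4,0.02,0,0.55],[0,0,0,0.7,0,0,0.55],[0,0,0,0.7,0,0,0.55],[0,0,0,0.6,0,0,0.55],[0,0,0,0.35,0,0,0.55],[0,0,0,0.2,0,0,0.55],[0,0,0,0,0,0,0.55],[0,0,0,0,0,0,0.55],[0,0,0,0,0,0,0.55]]]'; python3 -m crank '[[[0,0,0,0,0,0,0],[0,0,0,0,0,0,0],[0,0,0,0,0,0,0],[0,0,0,0,0,0,0],[0,0,0,0,0,0,0],[0,0,0,0,0,0,0],[0,0,0,0,0,0,0]]]' 40;python3 -m crank '[[[0,0,0,-0.1,0,0,0],[0,0,0,-0.3,0,0,0],[0,0,0,-0.4,0,0,0],[0,0,0,-0.4,0,0,0],[0,0,0,0,0,0,0],[0,0,0,0,0,0,0]]]';python3 -c "
from h import *
go(388.2,-276.5,116.8,74)"
```

```text
clock: 20.67
tcp_pos: [0.463, 0.1028, 0.1142]
eef_rot: [0.0, 0.707, -0.0, 0.708]
wrist_force: [0.5, 0.3, 0.3]
finger_gap: 0.0515
clock: 21.25
tcp_pos: [0.4624, 0.103, 0.1135]
eef_rot: [0.0, 0.707, -0.0, 0.707]
wrist_force: [-0.9, -0.7, 3.7]
finger_gap: 0.0256
clock: 21.75
tcp_pos: [0.4623, 0.1031, 0.1611]
eef_rot: [0.0, 0.707, -0.0, 0.707]
wrist_force: [-0.0, -0.3, -4.8]
finger_gap: 0.0253
t 21.75 tcp [462.3 103.1 161.1] yawY 89.99 toolx [ 4.e-04  1.e-04 -1.e+00] gap 0.0253 q [ 0.14  0.2   1.81  0.    1.12 -1.43] F [-0.  -0.3 -4.8]
shift units [ 1.11 -9.49 -1.85]
turn x units 3.2
```

```bash
python3 -m crank '[[[0,0,0,0,-0.4,-0.08,0],[0,0,0,0,-0.7,-0.14,0],[0,0,0,0,-0.85,-0.165,0],[0,0,0,0,-0.85,-0.165,0],[0,0,0,0,-0.85,-0.165,0],[0,0,0,0,-0.85,-0.165,0],[0,0,0,0,-0.85,-0.165,0],[0,0,0,0,-0.85,-0.165,0],[0,0,0,0,-0.85,-0.165,0],[0,0,0,0,-0.85,-0.165,0],[0,0,0,0,-0.7,-0.13,0],[0,0,0,0,-0.5,-0.1,0]]]'; python3 -m crank '[[[0,0,0,0,-0.39,-0.08,0],[0.5,0,0,0,0,0,0],[0.8,0,0,0,0,0,0],[0.8,0,0,0,0,0,0],[0.7,0,0,0,0,0,0],[0.4,0,0,0,0,0,0],[0,0,0,0,0,0,0],[0,0,0,0,0,0,0]]]';  python3 -c "
from h import *
from bench import manip
go(388.2,-276.5,116.5,74)
for n in('scene','top'):
    c=manip.read_camera(n);cv2.imwrite(f'pics/{n}3.png',c['frame'][:,:,::-1])
c=manip.read_camera('scene');P=cloud(c).reshape(-1,3);near=P[(np.linalg.norm(P[:,:2]-[.388,-.2765],axis=1)<.07)&(abs(P[:,2]-.1305)<.006)]
print(len(near),cv2.minAreaRect((near[:,:2]*1000).astype(np.float32)))"
```

```text
clock: 22.75
tcp_pos: [0.3902, -0.2628, 0.1598]
eef_rot: [0.001, 0.708, -0.0, 0.707]
wrist_force: [0.2, -0.3, -4.9]
finger_gap: 0.0254
clock: 23.42
tcp_pos: [0.3879, -0.2762, 0.1602]
eef_rot: [0.098, 0.701, -0.098, 0.7]
wrist_force: [0.1, 0.2, -4.3]
finger_gap: 0.0256
t 23.4167 tcp [ 387.9 -276.2  160.2] yawY 74.06 toolx [-0.0014  0.0012 -1.    ] gap 0.0256 q [-0.7   0.21  1.81  0.    1.13 -1.99] F [ 0.1  0.2 -4.3]
shift units [ 1.09 -0.01  0.01]
turn x units 0.01
641 ((389.6157531738281, -276.9520568847656), (50.276084899902344, 91.6775894165039), 44.11302947998047)
```

View pics/scene3.png

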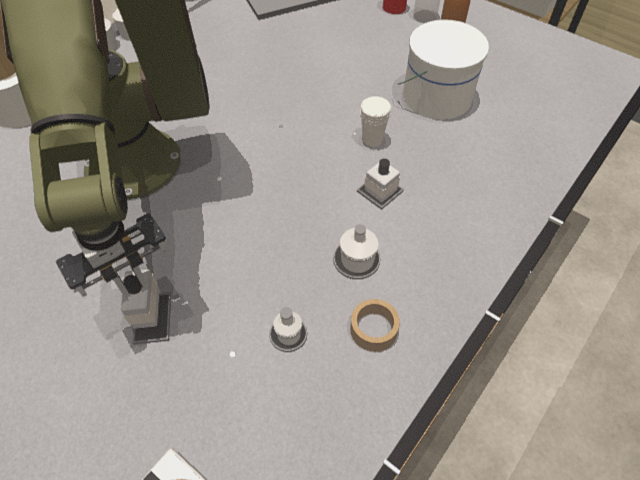

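The oblong tin hangs above its tray at (150,310), aligned to it: 44° measured, against 44.8° for the tray. The three others stand in their trays. Next I lower it.

```bash
python3 -m crank '[[[0,0,0,0.2,0,0.01,0],[0,0,0,0.3,0,0,0],[0,0,0,0.3,0,0,0],[0,0,0,0.15,0,0,0],[0,0,0,0.06,0,0,0],[0,0,0,0.03,0,0,0],[0,0,0,0,0,0,0],[0,0,0,0,0,0,0],[0,0,0,0,0,0,0]]]' ; python3 -c "
from h import *
go(388.2,-276.5,116.5,74)"
```

```text
clock: 24.32
tcp_pos: [0.3888, -0.2768, 0.1201]
eef_rot: [0.098, 0.7, -0.099, 0.7]
wrist_force: [0.2, -0.3, -5.2]
finger_gap: 0.0255
t 24.3167 tcp [ 388.8 -276.8  120.1] yawY 73.99 toolx [ 6.e-04 -6.e-04 -1.e+00] gap 0.0255 q [-0.7   0.27  1.84 -0.    1.03 -1.99] F [ 0.2 -0.3 -5.2]
shift units [ 0.09  0.   -0.02]
turn x units -0.0
```

```bash
python3 -m crank '[[[0,0,0,0.04,0,0,0],[0,0,0,0.03,0,0,0],[0,0,0,0.02,0,0,0],[0,0,0,0,0,0,0],[0,0,0,0,0,0,0]]]'
```

```text
clock: 24.73
tcp_pos: [0.3887, -0.2768, 0.1165]
eef_rot: [0.098, 0.7, -0.099, 0.7]
wrist_force: [-2.6, 1.1, 4.7]
finger_gap: 0.0251
```

```bash
python3 -m crank '[[[0,0,0,0,0,0,0.1],[0,0,0,0,0,0,0.3],[0,0,0,0,0,0,0.5],[0,0,0,0,0,0,0.55],[0,0,0,0,0,0,0.55],[0,0,0,-0.3,0,0,0.55],[0,0,0,-0.7,0,0,0.55],[0,0,0,-0.9,0,0,0.55],[0,0,0,-0.9,0,0,0.55],[0,0,0,-0.5,0,0,0.55],[0,0,0,0,0,0,0.55],[0,0,0,0,0,0,0.55]]]'; python3 -m crank '[[[0,0,0,0,0.4,-0.4,0.55],[0,0,0,0,0.6,-0.6,0.55],[0,0,0,0,0.5,-0.3,0.55],[0,0,0,0,0.5,0,0.55],[0,0,0,0,0.5,0,0.55],[0,0,0,0,0.3,0,0.55],[0,0,0,0,0,0,0.55],[0,0,0,0,0,0,0.55]]]'; python3 - <<'E'
from h import *
from bench import manip
go(388,-276,116,74)
for n in('scene','top'):
    c=manip.read_camera(n);cv2.imwrite(f'pics/{n}4.png',c['frame'][:,:,::-1])
    P=cloud(c).reshape(-1,3)
    for k,s,h in(("large",(648.7,118),118),("small",(645.2,-124.6),102),("obl",(388.2,-276.5),118),("sq",(574.5,321.5),104)):
        near=P[(np.linalg.norm(P[:,:2]*1000-s,axis=1)<60)];near=near[near[:,2]*1000>h-6]*1000
        print(n,k,len(near),((near.max(0)+near.min(0))/2-[*s,0]).round(1)[:2],"topz",np.percentile(near[:,2],50).round(1),"exp",h+3)
    for k,s,h in(("paper",(453,458),120),("tape",(780,-5),48)):
        near=P[(np.linalg.norm(P[:,:2]*1000-s,axis=1)<75)];near=near[near[:,2]*1000>h-8]*1000
        print(k,((near.max(0)+near.min(0))/2).round(1))
E
```

```text
clock: 25.73
tcp_pos: [0.3888, -0.2768, 0.2485]
eef_rot: [0.098, 0.7, -0.099, 0.701]
wrist_force: [-0.7, 0.0, -0.1]
finger_gap: 0.0517
clock: 26.4
tcp_pos: [0.3693, -0.1544, 0.2471]
eef_rot: [0.098, 0.701, -0.098, 0.7]
wrist_force: [0.3, 0.2, 0.6]
finger_gap: 0.0515
t 26.4 tcp [ 369.3 -154.4  247.1] yawY 74.07 toolx [-1.5e-03  7.0e-04 -1.0e+00] gap 0.0515 q [-0.49 -0.06  1.88 -0.    1.32 -1.78] F [0.3 0.2 0.6]
shift units [ 3.27 -2.8   1.29]
turn x units 0.01
scene large 113 [0.6 0.7] topz 120.9 exp 121
scene small 131 [ 1.5 -0.7] topz 104.7 exp 105
scene obl 691 [-15.3  23. ] topz 360.3 exp 121
scene sq 94 [ 0.4 -0.9] topz 106.4 exp 107
paper [452.1 457.6 119.3]
tape [780.6  -5.9  46.9]
top large 106 [-1.   1.2] topz 121.0 exp 121
top small 104 [0.  0.7] topz 104.9 exp 105
top obl 13 [-0.8 24.3] topz 122.2 exp 121
top sq 115 [-1.3 -0.3] topz 107.6 exp 107
paper [452.6 458.6 119.2]
tape [778.6  -3.9  47.6]
```

View pics/top4.png

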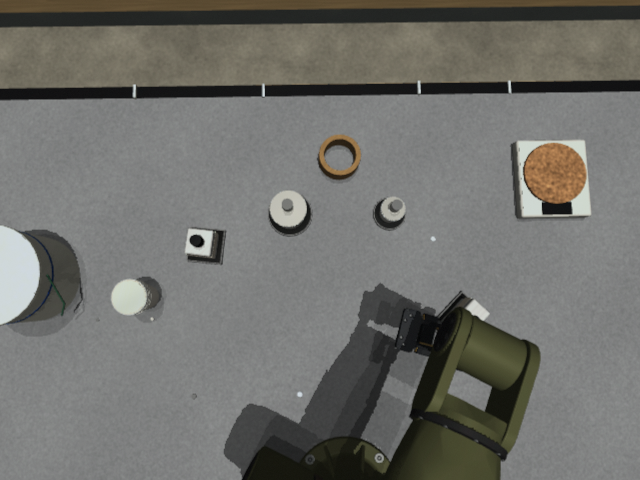

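Three items measure centred and on the tray floor, and the bystanders have not moved. The arm hides the oblong tin at (470,310), so I move it further away towards +y.

```bash
python3 -m crank '[[[0,0,0,0,0.5,0,0.55],[0,0,0,0,0.8,0,0.55],[0,0,0,0,0.8,0,0.55],[0,0,0,0,0.8,0,0.55],[0,0,0,0,0.8,0,0.55],[0,0,0,0,0.8,0,0.55],[0,0,0,0,0.7,0,0.55],[0,0,0,0,0.3,0,0.55],[0,0,0,0,0,0,0.55],[0,0,0,0,0,0,0.55],[0,0,0,0,0,0,0.55]]]'; python3 - <<'E'
from h import *
from bench import manip
for n in('scene','top'):
    c=manip.read_camera(n);cv2.imwrite(f'pics/{n}5.png',c['frame'][:,:,::-1])
    P=cloud(c).reshape(-1,3)
    s=(388.2,-276.5);h=118
    a=P[(np.linalg.norm(P[:,:2]*1000-s,axis=1)<65)]*1000;near=a[a[:,2]>h-6]
    print(n,len(near),((near.max(0)+near.min(0))/2-[*s,0]).round(1)[:2],"topz",np.percentile(near[:,2],50).round(1))
    t=a[abs(a[:,2]-87)<5];print(cv2.minAreaRect(t[:,:2].astype(np.float32)),np.median(t[:,2]))
E
```

```text
clock: 27.42
tcp_pos: [0.4301, 0.0557, 0.2478]
eef_rot: [0.099, 0.7, -0.099, 0.7]
wrist_force: [0.0, -0.6, 0.1]
finger_gap: 0.0518
scene 145 [ 1. -1.] topz 120.1
((390.0255126953125, -277.40576171875), (50.27936935424805, 93.35628509521484), 44.025455474853516) 86.53721249250468
top 127 [-0.5  0.2] topz 120.4
((388.32763671875, -275.84991455078125), (50.39851379394531, 89.78617858886719), 44.77467727661133) 86.40383195598989
```

View pics/scene5.png

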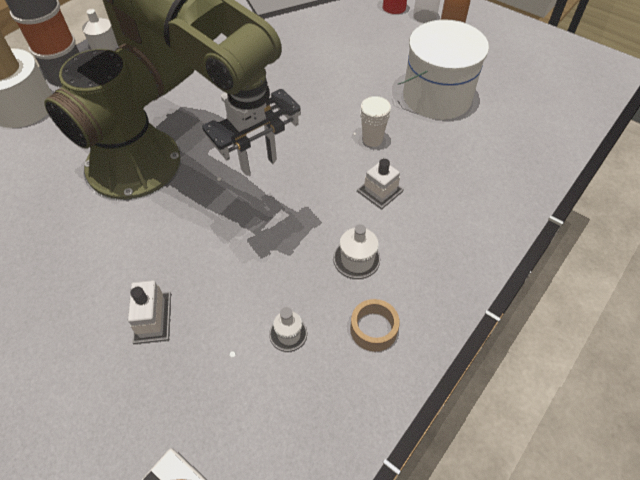

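All four stand in their trays: oblong tin (148,312), small cup (288,330), large cup (358,250), square tin (382,185). The arm is clear of everything.

```bash
python3 -c "
from bench import manip
print(manip.job_done())"
```

```text
the job is handed in; nothing more can be done
None
```

I put both cups and both tins in their matching trays, released them, and handed the job in at about 27.5 s on the clock, of the 112 s allowed. The hand-in reports no verdict, so what follows is from my own last checks.

- **Position:** each item's cap is within about 2 mm of its tray's centre in both cameras.
- **Height:** each cap top reads within 1 mm of the height expected for resting on the tray floor.
- **Turn to fit:** the oblong tin lies at about 44–45°, against 44.8° for its tray. I turned the square tin by the measured difference of about 5.5° but did not measure its angle again once placed; in the pictures it sits inside the rim.
- **Bystanders:** the paper cups and the tape roll read within about 1 mm of where they started.

The first check of the oblong tin gave meaningless numbers because the arm was hiding it. I moved the arm clear and measured again, and that reading was good. The two cameras differ by 1–3 mm, roughly their stated calibration.

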